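# Free the stuck beaker with the hold-down fork

### The arm

A 6-joint arm with a two-finger parallel gripper is mounted at the origin on the work surface. World frame = base frame: x ahead of the robot, y to its left, z up, the work surface at z = 0. Lengths are in m, angles in rad, forces in N, time in s.
With the tool pointing down it reaches from about 0.275 to 0.875 m from the base axis. Payload 12.5 kg.
Tool frame: the origin (TCP) lies at the very end of the fingers, on their centre line; the grasp point (between the pads) lies 19 mm behind it; z points along the fingers, y is the line along which they close (so a half turn about z gives the same grasp; the last joint's range is limited). The gripper opens to 85 mm and grips with 20 to 120 N. Pads are 22 mm wide; open, the fingers measure 114 mm over their backs; the gripper's body (76 mm by 85 mm) begins 54 mm behind the grasp point. The pads swing forward as they close: fully open they stand 13 mm farther back than shut.
Start: joints at [-1.342, 0.351, 1.652, -0, 1.139, -0.085], TCP at [0.17, -0.523, 0.231] pointing down, gripper open.
Joint ranges: [-2.75, 2.75], [-0.79, 2.1], [0.01, 2.65], [-1.57, 4.71], [0.07, 3.14], [-2.87, 2.87]. Speed limits (rad/s): [2.22, 2.22, 2.79, 3.14, 3.14, 3.14].

### API

Orientations are given as a 3x3 rotation matrix whose columns are the frame's x, y, z axes.
In Python, from bench import manip gives the robot as it stands. Calls block until the motion is done:
- manip.move_ptp(position, orientation): joint-space move of the TCP to a pose.
- manip.move_l(position, attitude=None, max_speed=0.15): straight line of the TCP; attitude=None keeps the orientation; max_speed is the mean speed in m/s.
- manip.move_j(angles): joint-space move.
- manip.set_gripper(opening, effort=None): opening from 0.0 (shut) to 1.0 (fully open); effort is the grip in N (None keeps the last); returns when the fingers have stopped.
- manip.dwell(seconds).
- manip.inverse_kinematics(position, orientation): joint angles nearest the present ones, or None.
- manip.grab_frame(name): name is "side" or "top"; returns (picture, depth): 384x512x3 uint8, red, green, blue; 384x512 float32, m along the optical axis (not along the pixel's ray), 0 where there is no reading.
- manip.get_calibration(name): a dict with "camera_matrix" (3x3 intrinsics, pixels), "R" (3x3) and "t" (3): a world point X has camera coordinates R X + t. Camera axes: x right, y down, z forward; pixel columns grow to the right and rows downward; lengths in m; the calibration is good to about 2 mm. A picture is of the moment at which its call begins. get_calibration takes no time and is no camera call.
A pose or a line that the arm cannot do raises manip.Unreachable and nothing moves.
- manip.sign_off(): hands the job in; it is judged then, once.
Trained networks look in the newest picture that a camera, given by its name, has taken for a name from the list of things; names that differ only in an ending like _2 or _b are one class to them, and where a whole thing is asked for, a point or a joint stands for the part that bears it (a point fixed in the world has none). Each returns a list of dicts, best first, with "confidence" (0 to 1); they miss things now and then, are a little off and sometimes report something else, mostly with a low value. They report only what shows in the picture. A call takes as long as a camera call. They do not tell look-alikes from the thing itself.
- manip.look_for(camera, name): "at" ([x, y, z] in m, in world coordinates, good to about 4 mm: the middle of the surface that is visible of it).
Readings, each from a call of its own:
- manip.current_time(): time.
- manip.current_qpos(): joint angles.
- manip.current_joint_vel(): joint speeds.
- manip.current_joint_torque(): joint torques, N m.
- manip.current_ee_pos(): TCP position.
- manip.current_tcp_rot(): TCP orientation.
- manip.current_force(): force on the tool from outside, world axes, zero at the start.
- manip.current_ft_torque(): the same for the moment, N m.
- manip.current_grip_width(): opening from 0.0 (shut) to 1.0 (fully open).
- manip.current_grip_force(): force on a finger pad.
Only numpy, scipy, OpenCV 4.12 (cv2) and the standard library are available. Lean on these libraries where they do the work, as an engineer would, in place of code of your own. Each camera call takes 0.05 s, during which the arm holds its last target. There are 200 camera calls.

### The job

A steel beaker is stuck upside down over a flanged vessel: slide the pair along the bench, round the bottles, until the vessel's flange is fully home under the hold-down fork, then lift the outer beaker off, leaving the inner vessel held there, and set it down gently, still mouth down, in the middle of the free rubber pad in the drip tray. Never lift the inner vessel off the bench, and do not disturb the bottles or the other beakers.

Things in the scene. Friction and masses are not known exactly. Their poses are not given: they have to be found in the camera images.
- inner: Inner vessel: plain steel, upside down, closed top, 103 mm tall, about 0.3 kg. Its foot is a round flange 84 mm across and 4 mm thick, polished, sliding easily (friction 0.2); above it a round neck 50 mm across. Origin: centre of the flange's underside. A ring on its neck grips the outer beaker from inside: pull the beaker alone and the vessel comes up with it.
- outer: Outer beaker: plain steel, upside down over the inner vessel, 62 mm outside diameter, 83 mm tall, 3 mm wall, about 0.16 kg. Origin: centre of its open mouth (its lowest plane), z up to its closed top. It starts coaxial with the vessel, mouth 24 mm and top 107 mm above the bench; it must rise 79 mm to clear the vessel.
- fork: Hold-down fork: flat aluminium fixture fixed to the bench, 15 mm high, 101 mm long, 112 mm wide. Origin: on the bench, where the inner vessel's axis lies when its flange is home against the back stop (stop face 43 mm from the origin along +x). Its mouth faces its own -x axis; the vessel slides in along +x through a channel 96 mm wide. A vessel lifted in it rises about 6 mm and is held.
- fork_mouth (a point): Centre of the fork's mouth, on the bench, 50 mm from the fork's origin along its -x axis. From here on two lips, underside 10 mm above the bench, cover the channel but for a slot 60 mm wide for the neck. Before it, low flared guides 10 mm high widen the channel: their tips lie 76 mm from the fork's origin along -x and 70 mm to each side.
- seal (a point): Point on the inner vessel's axis at the height of its hidden dry sealing ring, 85 mm above its underside. With the vessel held down the ring lets go at a straight pull of roughly 7 to 13 N on the beaker, and is free after 61 mm of lift. The beaker can shift about 3 mm sideways on the vessel.
- tray: White plastic drip tray fixed to the bench, 290 mm (its x) by 110 mm (its y), rim 12 mm high, floor 5 mm above the bench. Origin: centre of the underside. Three places in a row along its x axis at -88, 0 and +88 mm.
- pad: Round black rubber pad, 72 mm in diameter, 3 mm thick, fixed on the tray's floor in the one free place; which of the three places varies. Origin: centre of its underside, so its top is 3 mm above the origin, 8 mm above the bench.
- cup_a: Steel beaker standing mouth down in the tray, 62 mm in diameter, 83 mm tall, loose. Origin: centre of its underside. Leave it alone.
- cup_b: Steel beaker standing mouth down in the tray, 62 mm in diameter, 70 mm tall, loose. Origin: centre of its underside. Leave it alone.
- bottle_a: Brown glass bottle standing loose on the bench, 70 mm in diameter, 135 mm tall. Origin: centre of its underside. An obstacle: leave it alone.
- bottle_b: White plastic bottle standing loose on the bench, 70 mm in diameter, 135 mm tall. Origin: centre of its underside. An obstacle: leave it alone. (The dark round cover let into the bench near the bottles is flush: things slide over it.)
There are look-alikes about, which are no part of the job. Leave any blue or turquoise look-alike of the outer alone.

How it is judged:
On the way, in this order (a step that is already met when the one before it is completed fails the run):
1. The inner vessel, with the outer beaker still on it, is home under the fork: its axis within 10 mm of the fork's origin (horizontal distance between inner and fork below 0.01 m and height (world z) of inner below 0.004 m and z of outer in the frame of inner below 0.035 m), for 0.1 s.
2. The outer beaker is lifted clear of the inner vessel, which stays in the fork (horizontal distance between inner and fork below 0.01 m and height (world z) of inner below 0.012 m and z of outer in the frame of inner above 0.104 m), for 0.1 s.
At the end, for the whole second after the job is handed in: The inner vessel stands flat on the bench in the fork, its axis within 10 mm of the fork's origin; the outer beaker stands mouth down flat on the rubber pad, within 15 mm of its centre; both released and at rest (horizontal distance between inner and fork below 0.01 m and height (world z) of inner below 0.004 m and angle between each of inner, outer's own z axis and vertical below 0.06 rad and horizontal distance between outer and pad below 0.015 m and height (world z) of outer between 0.005 and 0.011 m and linear speed of each of outer, inner below 0.03 m/s); the robot touches nothing.
It fails at once if the inner vessel is lifted more than 13 mm off the bench (height (world z) of inner above 0.013 m).
It fails at once if the inner vessel is tipped (angle between inner's own z axis and vertical above 0.25 rad).
It fails at once if the outer beaker is let go of more than 20 mm above the pad's top, away from the inner vessel (height (world z) of outer above 0.028 m and horizontal distance between outer and inner above 0.06 m and contact force between the fingers and outer below 0.05 N).
It fails at once if a bottle is moved more than 15 mm or tipped (distance of any of bottle_a, bottle_b from where it was at the start of the episode above 0.015 m or angle between any of bottle_a, bottle_b's own z axis and vertical above 0.2 rad).
It fails at once if a beaker in the tray is moved more than 15 mm or tipped (distance of any of cup_a, cup_b from where it was at the start of the episode above 0.015 m or angle between any of cup_a, cup_b's own z axis and vertical above 0.2 rad).
It also fails if it takes over 58 s, if anything falls off the work surface, if the arm or the gripper's body presses on something with over 40 N, if the wrist force passes 120 N, or if a joint passes its speed limit or range.

## Working session

There is one attempt and no reset: what is moved stays moved. The work goes in short steps, each a Python script; the robot and the scene stay as the last script left them, time stands still between calls to the robot, and variables do not carry over. Pictures are saved under pics/ and viewed, at most 10 in all, crops included, and the job is handed in when it is done.

```bash
mkdir -p pics; ls
python3 - <<'E'
from bench import manip as m
import cv2,numpy as np
for c in("top","side"):
    p,d=m.grab_frame(c); np.save(f"pics/{c}0_d.npy",d); cv2.imwrite(f"pics/{c}0.png",p[:,:,::-1])
    cal=m.get_calibration(c); print(c,np.round(-cal["R"].T@cal["t"],3),np.round(cal["R"],2).tolist(),cal["camera_matrix"][0][0])
    for n in["inner","outer","fork","fork_mouth","tray","pad","cup_a","bottle_a"]:
        print(n,[(np.round(r["at"],3).tolist(),round(r["confidence"],2)) for r in m.look_for(c,n)])
print(m.current_time(),m.current_tcp_rot().round(2).tolist())
E
```

```text
pics
top [0.488 0.013 0.905] [[-0.01, -1.0, 0.03], [-0.98, 0.0, -0.19], [0.19, -0.03, -0.98]] 392.68674607439635
inner [([0.577, 0.099, 0.007], 0.8), ([0.46, -0.027, 0.1], 0.36)]
outer [([0.825, 0.069, 0.083], 0.98), ([0.786, 0.202, 0.082], 0.95), ([0.726, 0.126, 0.079], 0.92), ([0.472, 0.127, 0.083], 0.8), ([0.593, 0.117, 0.11], 0.58)]
fork [([0.553, -0.305, 0.014], 0.75), ([0.579, 0.095, 0.004], 0.46)]
fork_mouth [([0.558, -0.306, 0.015], 0.9)]
tray [([0.527, 0.27, 0.005], 0.6), ([0.56, -0.307, 0.015], 0.17)]
pad [([0.536, 0.283, 0.012], 0.93)]
cup_a [([0.625, 0.279, 0.088], 0.73), ([0.454, 0.275, 0.072], 0.67)]
bottle_a [([0.46, -0.028, 0.102], 0.79), ([0.555, -0.024, 0.101], 0.79)]
side [1.248 0.76  0.847] [[-0.77, 0.64, -0.01], [0.4, 0.46, -0.8], [-0.5, -0.62, -0.61]] 465.92640267209225
inner [([0.62, 0.142, 0.005], 0.77), ([0.538, 0.295, 0.005], 0.44)]
outer [([0.854, 0.089, 0.068], 0.86), ([0.748, 0.137, 0.08], 0.78), ([0.803, 0.217, 0.071], 0.77), ([0.617, 0.144, 0.085], 0.61), ([0.493, 0.145, 0.064], 0.61)]
fork [([0.568, -0.292, 0.014], 0.83)]
fork_mouth [([0.569, -0.293, 0.014], 0.58)]
tray [([0.567, 0.317, 0.006], 0.65)]
pad [([0.538, 0.295, 0.006], 0.8)]
cup_a [([0.468, 0.295, 0.056], 0.75), ([0.64, 0.297, 0.074], 0.65)]
bottle_a [([0.573, -0.011, 0.074], 0.9), ([0.474, -0.012, 0.076], 0.76), ([0.621, 0.144, 0.006], 0.28)]
0.9 [[0.95, 0.31, 0.0], [0.31, -0.95, -0.0], [0.0, 0.0, -1.0]]
```

View pics/top0.png

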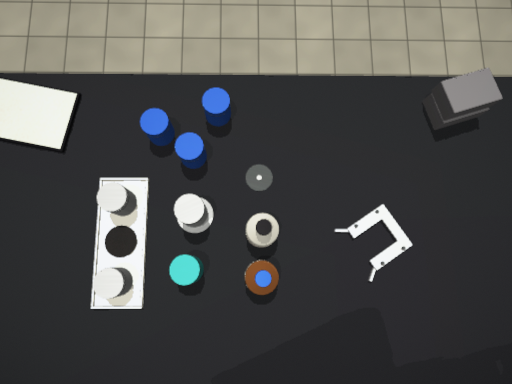

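View pics/side0.png

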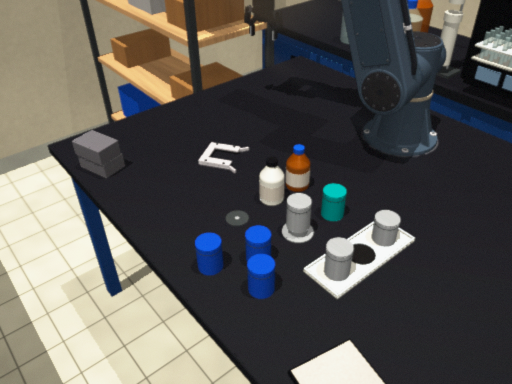

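Top view: the pair is at (190,209) with its flange around (196,215), bottles at (262,230) and (262,278), and the fork at about (380,238) opening to the lower left. The pad is at (121,241) between two cups; blue and teal decoys surround the pair. The open route is on the far side, over the cover at (259,178).

```bash
cat > h.py <<'E'
import numpy as np, cv2
from bench import manip as m
def rect(img,cal,z,x0,x1,y0,y1,s=0.0005):
    """resample the picture onto the world plane z; row->x, col->y"""
    X,Y=np.meshgrid(np.arange(x0,x1,s),np.arange(y0,y1,s),indexing="ij")
    P=np.stack([X,Y,np.full_like(X,z)],-1)@np.array(cal["R"]).T+cal["t"]
    uv=P@np.array(cal["camera_matrix"]).T
    uv=(uv[...,:2]/uv[...,2:]).astype(np.float32)
    return cv2.remap(img,uv[...,0],uv[...,1],cv2.INTER_LINEAR)
def blobs(mask,x0,y0,s=0.0005,amin=400):
    cs,_=cv2.findContours(mask.astype(np.uint8),cv2.RETR_EXTERNAL,cv2.CHAIN_APPROX_NONE)
    for c in cs:
        if cv2.contourArea(c)*s*s*1e6<amin: continue
        (cy,cx),(w,h),a=cv2.minAreaRect(c)
        (ey,ex),r=cv2.minEnclosingCircle(c)
        yield dict(c=(round(x0+cx*s,4),round(y0+cy*s,4)),wh=(round(w*s,4),round(h*s,4)),a=round(a,1),circ=(round(x0+ex*s,4),round(y0+ey*s,4),round(r*s,4)))
E
python3 - <<'E'
from h import *
img={c:cv2.imread(f"pics/{c}0.png") for c in("top","side")}
tiles=[]
for c in img:
    cal=m.get_calibration(c)
    g=lambda z,*b:rect(img[c],cal,z,*b).max(2)
    b=(.45,.66,-.42,-.18); f=g(.015,*b); tiles.append(f)
    k=cv2.morphologyEx((f>120).astype(np.uint8),cv2.MORPH_OPEN,np.ones((27,27)))
    print(c,"fork",*blobs(k,.45,-.42),sep="\n ")
    b=(.5,.7,.05,.2); f=g(.107,*b); tiles.append(f); print("top",*blobs(f>(150 if c=='top' else 110),.5,.05),sep="\n ")
    f=g(.004,*b); tiles.append(f)
    b=(.48,.6,.21,.36); f=g(.008,*b); tiles.append(f); print("pad",*blobs(f<60,.48,.21),sep="\n ")
    b=(.34,.72,.19,.36); f=g(.012,*b); print("tray",*blobs(f>90,.34,.19),sep="\n ")
    # depth heights
    d=np.load(f"pics/{c}0_d.npy"); K=np.array(cal["camera_matrix"])
    v,u=np.mgrid[:384,:512]; pc=np.stack([u,v,np.ones_like(u)],-1)@np.linalg.inv(K).T*d[...,None]
    w=(pc-cal["t"])@np.array(cal["R"])
    for n,(x,y),lo,hi in[("pair",(.6,.115),.1,.115),("botB",(.56,-.025),.06,.145),("botA",(.46,-.025),.06,.145),("blue",(.74,.13),.05,.09)]:
        s=w[(abs(w[...,0]-x)<.055)&(abs(w[...,1]-y)<.055)&(w[...,2]>lo)&(w[...,2]<hi)&(d>0)]
        print(n,len(s),s.min(0).round(3),s.max(0).round(3),np.median(s,0).round(4))
H=max(t.shape[0] for t in tiles); 
rows=[np.hstack([cv2.resize(t,(199,199)) for t in tiles[i:i+4]]) for i in(0,4)]
cv2.imwrite("pics/tiles.png",np.vstack(rows))
E
```

```text
top
 fork
 {'c': (0.5449, -0.2966), 'wh': (0.1148, 0.1085), 'a': 56.9, 'circ': (0.5446, -0.297, 0.0734)}
top
 {'c': (0.589, 0.1154), 'wh': (0.0847, 0.072), 'a': 26.6, 'circ': (0.5902, 0.1148, 0.0428)}
pad
 {'c': (0.5387, 0.2878), 'wh': (0.0672, 0.0665), 'a': 45.0, 'circ': (0.539, 0.288, 0.0342)}
 {'c': (0.5397, 0.353), 'wh': (0.1195, 0.013), 'a': 90.0, 'circ': (0.5397, 0.3533, 0.0601)}
 {'c': (0.5397, 0.2205), 'wh': (0.1195, 0.021), 'a': 90.0, 'circ': (0.5397, 0.2205, 0.0607)}
tray
 {'c': (0.539, 0.289), 'wh': (0.119, 0.293), 'a': -0.0, 'circ': (0.5392, 0.2873, 0.1558)}
pair 724 [0.568 0.092 0.1  ] [0.628 0.153 0.112] [0.5969 0.1225 0.1075]
botB 883 [ 0.522 -0.061  0.061] [0.591 0.006 0.139] [ 0.5531 -0.0259  0.0999]
botA 932 [ 0.424 -0.059  0.062] [0.492 0.009 0.139] [ 0.4596 -0.0234  0.1001]
blue 803 [0.706 0.098 0.05 ] [0.795 0.185 0.088] [0.7366 0.1308 0.0832]
side
 fork
 {'c': (0.5449, -0.2822), 'wh': (0.1425, 0.1351), 'a': 57.9, 'circ': (0.5446, -0.2804, 0.0919)}
top
 {'c': (0.665, 0.1797), 'wh': (0.08, 0.0499), 'a': 57.4, 'circ': (0.6658, 0.1742, 0.0424)}
 {'c': (0.6285, 0.074
[... 409 characters left out ...]
': (0.5374, 0.061, 0.039)}
pad
 {'c': (0.536, 0.2945), 'wh': (0.0645, 0.0524), 'a': 56.9, 'circ': (0.54, 0.2895, 0.0334)}
 {'c': (0.5397, 0.3542), 'wh': (0.1195, 0.0105), 'a': 90.0, 'circ': (0.5397, 0.3542, 0.06)}
 {'c': (0.5075, 0.219), 'wh': (0.018, 0.055), 'a': 0.0, 'circ': (0.5075, 0.2188, 0.0289)}
tray
 {'c': (0.5211, 0.2775), 'wh': (0.1447, 0.342), 'a': 0.2, 'circ': (0.5211, 0.2935, 0.1781)}
pair 351 [0.566 0.093 0.1  ] [0.631 0.155 0.111] [0.6012 0.1267 0.1067]
botB 596 [ 0.525 -0.056  0.06 ] [0.594 0.009 0.138] [ 0.5708 -0.0135  0.0936]
botA 554 [ 0.432 -0.052  0.06 ] [0.495 0.012 0.139] [ 0.4724 -0.0117  0.0931]
blue 644 [0.706 0.098 0.05 ] [0.794 0.185 0.088] [0.7466 0.14   0.0816]
```

View pics/tiles.png

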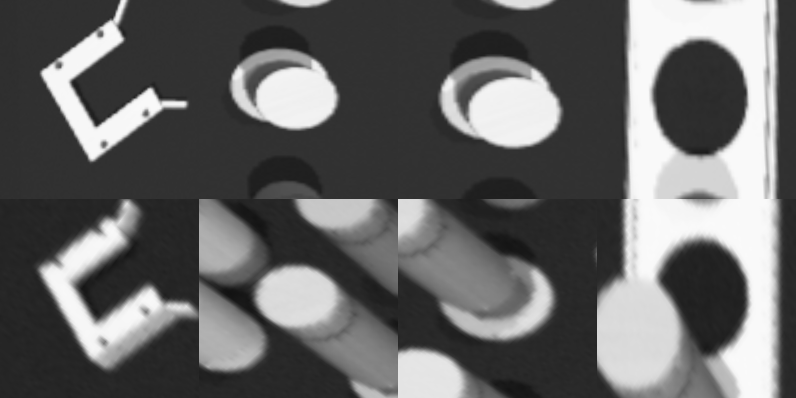

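Tiles: fork outline clear, flange ring (r about 42 mm) and beaker top agree, pad is clean. Values: pair (0.598, 0.123), fork near (0.546, -0.298) with yaw -56.9°, pad (0.539, 0.288). These fit the given sizes. Now grasp and slide to in front of the mouth.

Run:
```python
from h import *
R=np.diag([1.,-1,-1]); Z=.055
W=[(.598,.123),(.665,.05),(.675,-.057),(.559,-.124),(.464,-.173),(.546,-.298),(.539,.288)]
for w in W: print(w,m.inverse_kinematics([*w,Z],R))
m.move_ptp([*W[0],.2],R); m.move_l([*W[0],Z]); 
m.set_gripper(0.0,40); print("grip",m.current_grip_width(),m.current_grip_force(),m.current_force().round(2))
for w in W[1:5]:
    m.move_l([*w,Z],max_speed=.1); print(w,m.current_force().round(2),m.current_time())
p,d=m.grab_frame("top"); cv2.imwrite("pics/top1.png",p[:,:,::-1]); np.save("pics/top1_d.npy",d)
p,d=m.grab_frame("side"); cv2.imwrite("pics/side1.png",p[:,:,::-1])
t=cv2.imread("pics/top1.png")[150:330,220:430]; s=cv2.imread("pics/side1.png")[100:280,150:360]
cv2.imwrite("pics/c1.png",cv2.resize(np.hstack([t,s]),None,fx=1.9,fy=1.9))
```

```text
(0.598, 0.123) [ 1.26617892e-01  6.77693017e-01  1.61026261e+00 -4.44089210e-16
  8.53637027e-01  1.69741422e+00]
(0.665, 0.05) [ 5.26214120e-03  7.61270020e-01  1.44186864e+00 -4.44089210e-16
  9.38453990e-01  1.57605847e+00]
(0.675, -0.057) [-1.52943179e-01  7.77617719e-01  1.40880281e+00 -4.44089210e-16
  9.55172129e-01  1.41785315e+00]
(0.559, -0.124) [-2.99589844e-01  6.24457382e-01  1.71686367e+00 -4.44089210e-16
  8.00271604e-01  1.27120648e+00]
(0.464, -0.173) [-4.50919490e-01  5.21126081e-01  1.92185408e+00 -4.44089210e-16
  6.98612492e-01  1.11987684e+00]
(0.546, -0.298) [-5.74428496e-01  6.94282111e-01  1.57693201e+00 -4.44089210e-16
  8.70378531e-01  9.96367831e-01]
(0.539, 0.288) [ 4.14563684e-01  6.78551209e-01  1.60853957e+00 -4.44089210e-16
  8.54501873e-01  1.98536001e+00]
grip 0.7110735169814054 42.927884850651026 [-0.97 -0.15  5.2 ]
(0.665, 0.05) [ 1.38 -2.07  6.37] 6.2417
(0.675, -0.057) [-0.21 -0.15  6.17] 7.4667
(0.559, -0.124) [ 0.49 -0.53  8.11] 8.9583
(0.464, -0.173) [-1.34 -0.26 10.1 ] 10.175
```

View pics/c1.png

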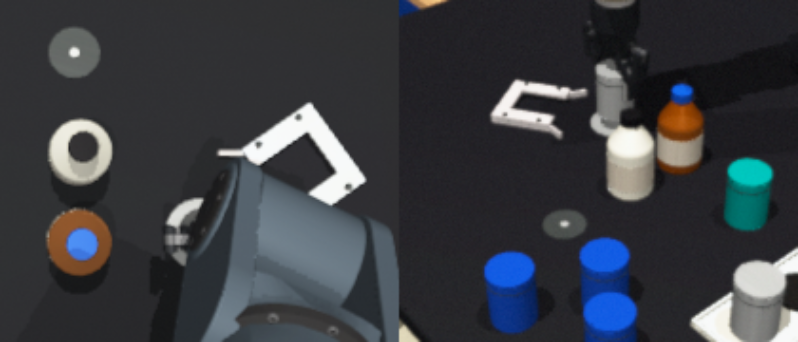

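The pair stands upright at its pre-mouth point and the bottles are in place (both still at their old pixel columns). Now into the fork.

Run:
```python
from h import *
Z=.055; O=np.array([.5461,-.2984]); a=np.deg2rad(-56.9); u=np.array([np.cos(a),np.sin(a)]); n=np.array([-u[1],u[0]])
f0=m.current_force()
def rep(s):
    f=m.current_force(); e=m.current_ee_pos()[:2]-O
    print(s,"along",round(f[:2]@u,2),"lat",round(f[:2]@n,2),"z",round(f[2],2),"pos mm",(e@u*1e3).round(1),(e@n*1e3).round(1)); return f[:2]@u
for s in(-.12,-.09,-.07,-.05,-.03,-.015,-.006):
    m.move_l([*(O+s*u),Z],max_speed=.07); F=rep(s)
    if F<-12: break
else:
    while s<.007:
        s+=.002; m.move_l([*(O+s*u),Z],max_speed=.03); F=rep(round(s,3))
        if F<-6: break
print(m.current_time())
t,_=m.grab_frame("top"); p,d=m.grab_frame("side")
cv2.imwrite("pics/c2.png",np.hstack([cv2.resize(t[170:310,300:460,::-1],None,fx=2.4,fy=2.4),cv2.resize(p[110:200,170:270,::-1],(373,336))]))
```

```text
-0.12 along 3.0 lat -0.33 z 7.85 pos mm -118.8 0.5
-0.09 along 3.42 lat 0.43 z 6.33 pos mm -88.8 0.4
-0.07 along 3.76 lat -0.81 z 5.72 pos mm -68.6 0.4
-0.05 along 4.51 lat 0.74 z 5.74 pos mm -48.7 0.4
-0.03 along 4.6 lat 0.29 z 5.89 pos mm -28.7 0.4
-0.015 along 3.57 lat -0.55 z 5.43 pos mm -13.7 0.4
-0.006 along 2.88 lat 0.36 z 6.16 pos mm -4.9 0.4
-0.004 along -2.77 lat 1.02 z 10.55 pos mm -3.8 0.3
-0.002 along -2.71 lat 0.56 z 10.55 pos mm -2.0 0.4
0.0 along -4.06 lat 0.13 z 10.9 pos mm -0.0 0.3
0.002 along -10.52 lat -0.12 z 18.18 pos mm 0.9 0.4
14.3667
```

View pics/c2.png

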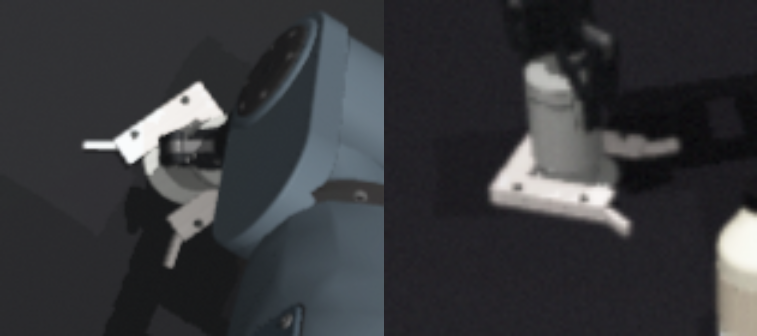

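The contact reading came at about +1 mm, but the flange edge at (150,183) looks close to the mouth line. Releasing and retreating also relieves the side load, so I'll do that and measure unobstructed.

Run:
```python
from h import *
m.set_gripper(1.0); x,y,_=m.current_ee_pos(); m.move_l([x,y,.18],max_speed=.2); m.move_l([x+.02,y+.2,.25],max_speed=.3)
t,d=m.grab_frame("top"); t=t[:,:,::-1].copy(); cal=m.get_calibration("top"); print(m.current_time())
K=np.array(cal["camera_matrix"]); v,u=np.mgrid[:384,:512]
w=((np.stack([u,v,np.ones_like(u)],-1)@np.linalg.inv(K).T*d[...,None])-cal["t"])@np.array(cal["R"])
s=w[(abs(w[...,0]-.546)<.06)&(abs(w[...,1]+.298)<.06)&(w[...,2]>.1)&(w[...,2]<.115)]
print(len(s),s.min(0).round(4),s.max(0).round(4),((s.min(0)+s.max(0))/2).round(4))
b=(.45,.66,-.42,-.18); im=[cv2.cvtColor(rect(t,cal,z,*b).max(2),cv2.COLOR_GRAY2BGR) for z in(.015,.004)]
px=lambda p:(int((p[1]+.42)/.0005),int((p[0]-.45)/.0005))
O=np.array([.5461,-.2984]);a=np.deg2rad(-56.9);U=np.array([np.cos(a),np.sin(a)]);N=np.array([-U[1],U[0]])
q=[px(O+i*U+j*N) for i,j in((-.05,-.056),(.051,-.056),(.051,.056),(-.05,.056))]
cv2.polylines(im[0],[np.array(q)],True,(0,0,255),1); cv2.circle(im[1],px(O),84,(0,255,0),1)
cv2.imwrite("pics/c3.png",cv2.resize(np.hstack(im),None,fx=.83,fy=.83))
```

```text
16.525Traceback (most recent call last):
  File "<stdin>", line 7, in <module>
    return umr_minimum(a, axis, None, out, keepdims, initial, where)
ValueError: zero-size array to reduction operation minimum which has no identity
```

Run:
```python
from h import *
t,d=m.grab_frame("top"); t=t[:,:,::-1].copy(); cal=m.get_calibration("top"); print(m.current_ee_pos())
K=np.array(cal["camera_matrix"]); v,u=np.mgrid[:384,:512]
w=((np.stack([u,v,np.ones_like(u)],-1)@np.linalg.inv(K).T*d[...,None])-cal["t"])@np.array(cal["R"])
s=w[(abs(w[...,0]-.546)<.06)&(abs(w[...,1]+.298)<.06)&(w[...,2]>.05)]
print(len(s),np.percentile(s,[1,50,99],axis=0).round(4))
b=(.45,.66,-.42,-.18); im=[rect(t,cal,z,*b) for z in(.015,.004)]
px=lambda p:(int((p[1]+.42)/.0005),int((p[0]-.45)/.0005))
O=np.array([.5461,-.2984]);a=np.deg2rad(-56.9);U=np.array([np.cos(a),np.sin(a)]);N=np.array([-U[1],U[0]])
q=[px(O+i*U+j*N) for i,j in((-.05,-.056),(.051,-.056),(.051,.056),(-.05,.056))]
im=[np.ascontiguousarray(i) for i in im]
cv2.polylines(im[0],[np.array(q)],True,(0,0,255),1); cv2.circle(im[1],px(O),84,(0,255,0),1)
cv2.imwrite("pics/c3.png",np.hstack([cv2.resize(np.hstack(im),(500,220)),cv2.resize(t,(293,220))]))
```

```text
[ 0.56661193 -0.10136772  0.24899682]
64 [[ 0.5231 -0.2759  0.0505]
 [ 0.5374 -0.2673  0.0662]
 [ 0.5498 -0.2653  0.0906]]
```

View pics/c3.png

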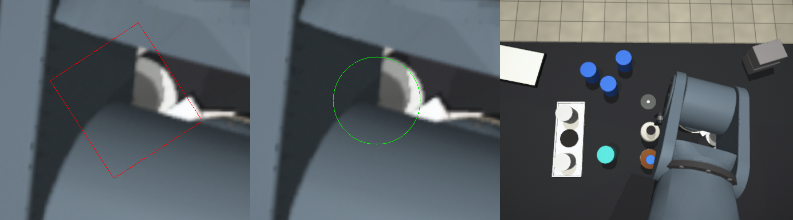

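The arm covers most of it, but the visible flange edge follows the circle predicted for home. I'll confirm with the side camera.

Run:
```python
from h import *
m.move_l([.60,.05,.3],max_speed=.4)
im=[]
O=np.array([.5461,-.2984]);a=np.deg2rad(-56.9);U=np.array([np.cos(a),np.sin(a)]);N=np.array([-U[1],U[0]])
for c in("top","side"):
    t,d=m.grab_frame(c); t=t[:,:,::-1].copy(); cal=m.get_calibration(c)
    K=np.array(cal["camera_matrix"]); v,u=np.mgrid[:384,:512]
    w=((np.stack([u,v,np.ones_like(u)],-1)@np.linalg.inv(K).T*d[...,None])-cal["t"])@np.array(cal["R"])
    s=w[(abs(w[...,0]-.546)<.06)&(abs(w[...,1]+.298)<.06)&(w[...,2]>.095)&(w[...,2]<.125)]
    if len(s): print(c,len(s),s.min(0).round(4),s.max(0).round(4),np.median(s,0).round(4))
    b=(.45,.66,-.42,-.18); 
    px=lambda p:(int((p[1]+.42)/.0005),int((p[0]-.45)/.0005))
    q=[px(O+i*U+j*N) for i,j in((-.05,-.056),(.051,-.056),(.051,.056),(-.05,.056))]
    i1=np.ascontiguousarray(rect(t,cal,.015,*b)); cv2.polylines(i1,[np.array(q)],True,(0,0,255),1)
    i2=np.ascontiguousarray(rect(t,cal,.004,*b)); cv2.circle(i2,px(O),84,(0,255,0),1)
    im.append(np.hstack([i1,i2]))
cv2.imwrite("pics/c4.png",cv2.resize(np.vstack(im),None,fx=.7,fy=.7)); print(m.current_time())
```

```text
top 755 [ 0.5155 -0.3278  0.0951] [ 0.5749 -0.2648  0.1117] [ 0.5448 -0.2948  0.1068]
side 220 [ 0.5141 -0.3302  0.0952] [ 0.5793 -0.2624  0.1121] [ 0.5503 -0.2887  0.1064]
17.225
```

View pics/c4.png

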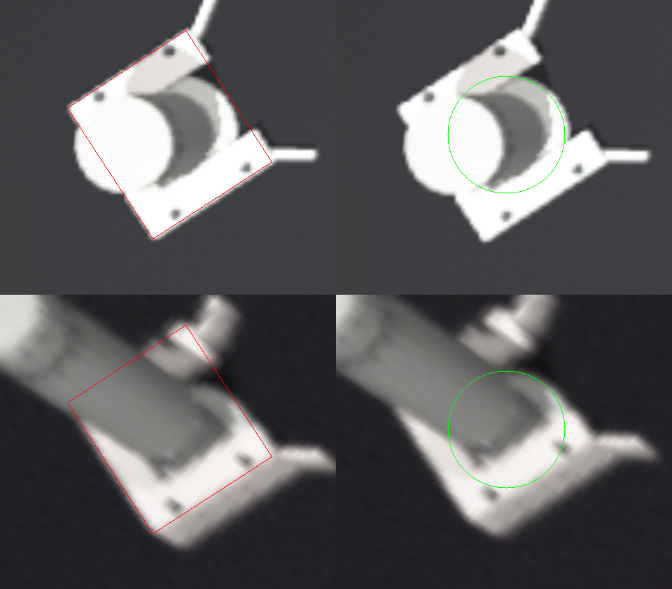

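The fork rectangle matches exactly, and flange and beaker centre are about 2 mm short of the stop, well inside 10 mm. Regrip centred and pull straight up.

Run:
```python
from h import *
x,y=.5458,-.2963; Z=.057
m.move_l([x,y,.2],max_speed=.4); m.move_l([x,y,Z],max_speed=.15)
m.set_gripper(0.0,60); print(m.current_grip_width(),m.current_grip_force(),m.current_force().round(2))
for h in(.003,.006,.01,.015,.03,.045,.06,.075,.1,.13):
    m.move_l([x,y,Z+h],max_speed=.03 if h<.08 else .08); print(h,m.current_ee_pos()[2].round(4),m.current_force().round(2),round(m.current_grip_width(),3))
print(m.current_time())
p,_=m.grab_frame("side"); cv2.imwrite("pics/c5.png",cv2.resize(p[30:210,150:310,::-1],None,fx=2.5,fy=2.5))
```

```text
0.7080068490101683 64.73864134401083 [-0.49  0.99  6.51]
0.003 0.0599 [-0.13 -0.07 -4.87] 0.709
0.006 0.063 [-0.07  0.23 -4.31] 0.71
0.01 0.0673 [ 0.1  -0.24 -5.37] 0.704
0.015 0.0724 [ 0.09  0.12 -4.38] 0.709
0.03 0.0875 [-0.45 -0.08 -5.  ] 0.71
0.045 0.1025 [ 0.02  0.38 -4.03] 0.707
0.06 0.1175 [-0.43  0.72 -4.95] 0.708
0.075 0.1323 [-0.57  1.07 -1.43] 0.706
0.1 0.1575 [-0.01  0.37 -1.51] 0.706
0.13 0.1873 [-0.1   0.34 -1.8 ] 0.705
24.4333
```

View pics/c5.png

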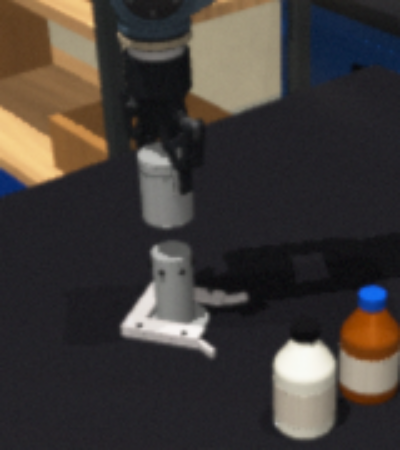

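The beaker is free with only its own weight (about 1.6 N) on the wrist, and the vessel sits in the fork. Carry and set down.

Run:
```python
from h import *
x,y=m.current_ee_pos()[:2]; m.move_l([x,y,.25],max_speed=.2); m.move_l([.539,.288,.25],max_speed=.25)
m.move_l([.539,.288,.055],max_speed=.1); f0=m.current_force()[2]; z=.055; print(f0,m.current_time())
while z>.035:
    z-=.001; m.move_l([.539,.288,z],max_speed=.02); f=m.current_force()[2]
    if f-f0>2.5: break
print("contact z",z,m.current_ee_pos(),m.current_force().round(2))
p,_=m.grab_frame("side"); cv2.imwrite("pics/c6.png",cv2.resize(p[180:320,290:450,::-1],None,fx=3,fy=3))
print(m.current_time())
```

```text
-1.4906892916177 29.5333
contact z 0.04199999999999999 [0.53914493 0.28807885 0.04232539] [-1.3  -0.29  2.87]
32.8333
```

View pics/c6.png

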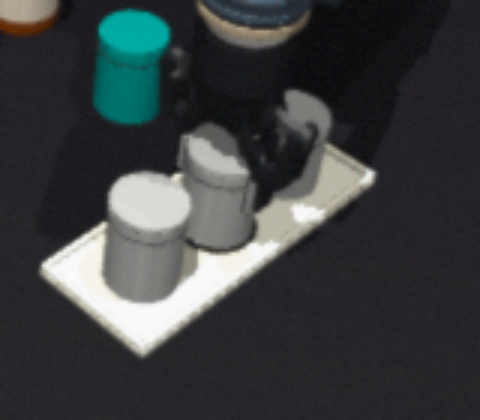

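Contact came at the expected height, with the beaker upright on the pad between the cups. Release, withdraw, check.

Run:
```python
from h import *
m.set_gripper(1.0); m.move_l([.539,.288,.2],max_speed=.1); m.move_l([.45,.0,.3],max_speed=.3); m.dwell(.3)
for c in("top","side"):
    t,d=m.grab_frame(c); cal=m.get_calibration(c); K=np.array(cal["camera_matrix"]); v,u=np.mgrid[:384,:512]
    w=((np.stack([u,v,np.ones_like(u)],-1)@np.linalg.inv(K).T*d[...,None])-cal["t"])@np.array(cal["R"])
    for n,(x,y),lo,hi in[("outer",(.539,.288),.084,.1),("inner",(.546,-.298),.097,.115)]:
        s=w[(abs(w[...,0]-x)<.042)&(abs(w[...,1]-y)<.045)&(w[...,2]>lo)&(w[...,2]<hi)]
        if len(s): print(c,n,len(s),((s.min(0)+s.max(0))/2).round(4),np.ptp(s,axis=0).round(3),np.median(s[:,2]))
print(m.current_time(),m.current_force().round(2))
```

```text
top outer 755 [0.5382 0.2878 0.09  ] [0.061 0.061 0.012] 0.09170240610868759
top inner 467 [ 0.5455 -0.2957  0.1025] [0.047 0.051 0.01 ] 0.1029400137707541
side outer 408 [0.5398 0.291  0.0897] [0.064 0.061 0.011] 0.09061573990977798
side inner 128 [ 0.5445 -0.2958  0.1019] [0.053 0.055 0.01 ] 0.10284243477292428
36.55 [ 0.69 -0.08 -0.26]
```

Outer: top at 91 mm, within 2 mm of the pad centre. Inner: top at 103 mm, so flat on the bench, and about 3 mm from the fork's origin.

```bash
python3 -c "
from bench import manip as m
print(m.sign_off())"
```

```text
the job is handed in; nothing more can be done
None
```

The job is handed in at about 37 s: the inner vessel stands flat in the fork about 3 mm from its origin, and the outer beaker stands mouth down within about 3 mm of the pad's centre; the verdict was not reported.

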